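# Ready the solder-paste mixer: park the drive wheel, load the jars, lock the carrier

## Robot

A 6-joint arm with a two-finger parallel gripper is mounted at the origin on the work surface. World frame = base frame: x ahead of the robot, y to its left, z up, the work surface at z = 0. Lengths are in mm, angles in rad, forces in N, time in s.
With the tool pointing down it reaches from about 400 to 825 mm from the base axis. Payload 7 kg.
Tool frame: the origin (TCP) lies at the very end of the fingers, on their centre line; the grasp point (between the pads) lies 19 mm behind it; z points along the fingers, y is the line along which they close (so a half turn about z gives the same grasp; the last joint's range is limited). The gripper opens to 88 mm and grips with 3 to 60 N. Pads are 19 mm wide; open, the fingers measure 130 mm over their backs; the gripper's body (78 mm by 193 mm) begins 47 mm behind the grasp point.
Start: joints at [-1.048, 0.359, 0.012, 0, -1.224, -0.288], TCP at [157.012, -656.462, 226.561] pointing down, gripper open.
Joint ranges: [-3.07, 3.07], [-1.43, 2.12], [-1.02, 1.25], [-3.03, 1.67], [-3.05, -0], [-3.03, 3.03]. Speed limits (rad/s): [2.39, 2.39, 3.01, 3.14, 3.14, 3.14].

## Interface

Orientations are given as a unit quaternion [x, y, z, w].
In Python, from plant import bot gives the robot as it stands. Calls block until the motion is done:
- bot.move_ptp(position, orientation): joint-space move of the TCP to a pose.
- bot.line_to(position, velocity=150, ori=None): straight line of the TCP; ori=None keeps the orientation; velocity is the mean speed in mm/s.
- bot.move_joints(angles): joint-space move.
- bot.move_gripper(opening, force=None): finger opening in mm; force is the grip in N (None keeps the last); returns when the fingers have stopped.
- bot.pause(seconds).
- bot.solve_ik(position, orientation): joint angles nearest the present ones, or None.
- bot.read_state(): the state.
- bot.camera(name): name is "scene" or "side" or "wrist"; returns the picture (384x512x3 uint8, red, green, blue); there is no depth.
- bot.get_calibration(name): a dict with "fx", "fy", "cx", "cy" (pixels), "view" (4x4, takes a point from world to camera coordinates); the wrist camera has in their place "T_tool_cam" (4x4, takes a point from camera to tool coordinates, whose origin is the TCP and whose axes are the flange's). Camera axes: x right, y up, looking along -z (the intrinsics and any distortion apply to the point x, -y, -z); pixel columns grow to the right and rows downward; lengths in mm; the calibration is good to about 2 mm. A picture is of the moment at which its call begins: read the wrist's pose just before it. get_calibration takes no time and is no camera call.
A pose or a line that the arm cannot do raises bot.Unreachable and nothing moves.
- bot.close_job(): hands the job in; it is judged then, once.
The state is a dict: "t": time; "joint_pos": joint angles; "qvel": joint speeds; "tau": joint torques, N m; "tcp_pos": TCP position; "eef_rot": TCP orientation; "contact_force": force on the tool from outside, world axes, zero at the start; "moment": the same for the moment, N m; "width": finger opening in mm; "finger_force": force on a finger pad.
Only numpy, scipy, OpenCV 4.12 (cv2) and the standard library are available. Lean on these libraries where they do the work, as an engineer would, in place of code of your own. Each camera call takes 0.05 s, during which the arm holds its last target. There are 200 camera calls.

## Task

Get the solder-paste mixer ready. First spin the drive wheel on its axle until its yellow mark, hidden down between the cheeks, stands at the very top and leave it there; then put every paste jar on the bench lid-down, fully home, into its own blue pocket of the jar carrier (any pocket); last, turn the carrier's lock hub until its yellow key mark lines up with the yellow slot mark on the carrier's front edge. Leave the other things on the bench where they are.

Things in the scene. Friction and masses are not known exactly. Their poses are not given: they have to be found in the camera images.
- drive: drive unit, fixed: grey base 210 x 110 x 20 mm and two white upright cheeks (180 mm long, 8 mm thick, top 120 mm above the bench, inner faces 44 mm apart) that hold the wheel's axle. Origin: underside centre. +y is along the axle, z up; the wheel's plane is the unit's x-z plane
- wheel: drive wheel: solid disc 170 mm across, 16 mm thick, black rim, aluminium faces, on a level axle 115 mm above the bench; upper half clear of the cheeks. Origin: on the axle, mid-thickness; +y along the axle (as the drive's +y); +z points from the axle to the yellow mark (18 mm wide, across rim and faces), which starts in the lower half. Turns freely either way, friction 0.12 N m, stays where left
- carrier: jar carrier, fixed: grey deck 190 (x) x 300 (y) x 30 mm high with a row of four square blue pockets along y (centres 45 mm to +x of the middle and 75 mm apart) and the lock hub 45 mm to -x of the middle. A yellow slot mark is on the deck at its front (-x) edge in line with the hub. Origin: underside centre, front (-x) roughly faces the robot
- lock_grip (a point): middle of the black grip bar of the lock hub (bar 50 mm long, 15 mm wide, 30 mm high; this point is 15 mm below its top and 15 mm above the round steel flange), on the hub's upright axis; its own x runs along the bar and -x points towards the key mark
- lock_key (a point): yellow key mark at the rim of the hub's flange, 30 mm from the hub's axis; a yellow line on the bar's top shows the same side
- lock (a joint): angle of the lock hub, rad: 0 when the key mark lines up with the slot mark on the carrier; grows anticlockwise seen from above; turns from -3 to 3, friction about 0.06 N m, stays where it is left. Starts 0.9 to 2.4
- pocket0 (a point): centre of the inner floor of the first (-y end) pocket, 34 mm above the bench; square pocket 51 x 51 mm inside (sides along the carrier's x and y), walls 4 mm thick whose rim is 26 mm above this floor. A jar lid-down stands with its lid face on this floor
- pocket1 (a point): centre of the inner floor of the second pocket, 34 mm above the bench; square pocket 51 x 51 mm inside (sides along the carrier's x and y), walls 4 mm thick whose rim is 26 mm above this floor. A jar lid-down stands with its lid face on this floor
- pocket2 (a point): centre of the inner floor of the third pocket, 34 mm above the bench; square pocket 51 x 51 mm inside (sides along the carrier's x and y), walls 4 mm thick whose rim is 26 mm above this floor. A jar lid-down stands with its lid face on this floor
- pocket3 (a point): centre of the inner floor of the fourth (+y end) pocket, 34 mm above the bench; square pocket 51 x 51 mm inside (sides along the carrier's x and y), walls 4 mm thick whose rim is 26 mm above this floor. A jar lid-down stands with its lid face on this floor
- jar0: solder-paste jar 0, may be absent: white square body 44 x 44 x 50 mm, round green lid (40 mm across, 16 mm high) on one end, 66 mm in all, 0.25 kg. Starts lying on a flat side, lid to the robot's right (-y) or ahead-right. Origin: middle of the side it lies on at the start; +x out through the lid (lid face x = 33 mm, body x = -33 to 17 mm); long axis at z = 22 mm
- jar0_lid (a point): centre of the outer face of jar 0's green lid
- jar1: solder-paste jar 1, may be absent: white square body 44 x 44 x 50 mm, round green lid (40 mm across, 16 mm high) on one end, 66 mm in all, 0.25 kg. Starts lying on a flat side, lid to the robot's right (-y) or ahead-right. Origin: middle of the side it lies on at the start; +x out through the lid (lid face x = 33 mm, body x = -33 to 17 mm); long axis at z = 22 mm
- jar1_lid (a point): centre of the outer face of jar 1's green lid
- jar2: solder-paste jar 2, may be absent: white square body 44 x 44 x 50 mm, round green lid (40 mm across, 16 mm high) on one end, 66 mm in all, 0.25 kg. Starts lying on a flat side, lid to the robot's right (-y) or ahead-right. Origin: middle of the side it lies on at the start; +x out through the lid (lid face x = 33 mm, body x = -33 to 17 mm); long axis at z = 22 mm
- jar2_lid (a point): centre of the outer face of jar 2's green lid
- jar3: solder-paste jar 3, may be absent: white square body 44 x 44 x 50 mm, round green lid (40 mm across, 16 mm high) on one end, 66 mm in all, 0.25 kg. Starts lying on a flat side, lid to the robot's right (-y) or ahead-right. Origin: middle of the side it lies on at the start; +x out through the lid (lid face x = 33 mm, body x = -33 to 17 mm); long axis at z = 22 mm
- jar3_lid (a point): centre of the outer face of jar 3's green lid
- mouse: bystander, leave alone: black computer mouse, 100 x 58 x 24 mm; origin at its underside centre
- phone_board: bystander, leave alone: blue phone board, flat, 140 x 70 x 8 mm; origin at its underside centre
- flux_bottle: bystander, leave alone: blue flux bottle with red cap, 48 mm across, 120 mm tall; origin at its underside centre
- driver: bystander, leave alone: screwdriver with orange handle, 170 mm long, lying; origin at its underside, between its ends
- parts_dish: bystander, leave alone: small steel dish, 80 mm across, 30 mm high; origin at its underside centre
- tape_case: bystander, leave alone: yellow case, 100 x 70 x 30 mm; origin at its underside centre
Mind the look-alikes: they are no part of the job. What is shaped like the jar2 but orange or purple is not meant.

How it is judged:
By the outcome, as a careful person would: the job done as asked, in the order asked, and still so for the second after the job is handed in, with the robot touching nothing.
Of jar0, jar1, jar2, jar3 only 3 to 4 are there at a start; the rules pass over those that are not, and their reading is None.
At some moment in a run one of jar0, jar1, jar2, jar3 may be knocked a few centimetres aside while the robot is not near it.
It also fails if it takes over 210 s, if anything falls off the work surface, if the arm or the gripper's body presses on something with over 40 N, if the wrist force passes 120 N, or if a joint passes its speed limit or range.

## Working session

There is one attempt and no reset: what is moved stays moved. The work goes in short steps, each a Python script; the robot and the scene stay as the last script left them, time stands still between calls to the robot, and variables do not carry over. Pictures are saved under pics/ and viewed, at most 14 in all, crops included, and the job is handed in when it is done.

```bash
mkdir -p pics; ls
python3 - <<'E'
from plant import bot
import cv2,numpy as np
a=bot.camera("scene");b=bot.camera("side")
for n,i in(("scene",a),("side",b)):
    cv2.imwrite(f"pics/{n}0.png",cv2.resize(i[:,:,::-1],(800,600),interpolation=cv2.INTER_CUBIC))
np.set_printoptions(suppress=True,precision=4)
for n in("scene","side","wrist"):
    print(n,bot.get_calibration(n))
print(bot.read_state())
E
```

```text
pics
scene {'fx': 370.0918781245379, 'fy': 370.0918781245379, 'cx': 256.9395530967897, 'cy': 189.06114946967543, 'view': array([[    0.8433,     0.5372,     0.0176,  -455.1875],
       [   -0.4218,     0.6412,     0.641 ,   142.1109],
       [    0.3331,    -0.548 ,     0.7673, -1290.8256],
       [    0.    ,     0.    ,     0.    ,     1.    ]])}
side {'fx': 445.1618633529587, 'fy': 445.1618633529587, 'cx': 247.62410941164526, 'cy': 190.61747907953443, 'view': array([[   -0.7483,    -0.663 ,    -0.02  ,   412.2836],
       [    0.4146,    -0.491 ,     0.7662,  -301.6724],
       [   -0.5178,     0.5651,     0.6423, -1143.9787],
       [    0.    ,     0.    ,     0.    ,     1.    ]])}
wrist {'fx': 332.68806160870577, 'fy': 332.68806160870577, 'cx': 250.7045488540131, 'cy': 190.31943486099507, 'T_tool_cam': array([[   0.0011,    0.9554,    0.2953,   79.6352],
       [   1.    ,   -0.0009,   -0.0008,    0.1304],
       [  -0.0005,    0.2953,   -0.9554, -157.9182],
       [   0.    ,    0.    ,    0.    ,    1.    ]])}
{'t': 0.1, 'joint_pos': array([-1.0479,  0.3593,  0.0111, -0.0003, -1.2241, -0.2881]), 'qvel': array([ 0.0001, -0.0002, -0.0001,  0.0023,  0.0015,  0.0001]), 'tau': array([ -0.0011, -58.4166,  29.3749,   7.0154,   0.0101,  -0.0001]), 'tcp_pos': array([ 156.8983, -656.0494,  225.7088]), 'eef_rot': array([-0.1171,  0.9931,  0.0007, -0.0002]), 'contact_force': array([-0.0662, -0.2727,  0.3713]), 'moment': array([ 0.0426,  0.0465, -0.0253]), 'finger_force': 0.0, 'width': 87.2605801020851}
```

View pics/scene0.png

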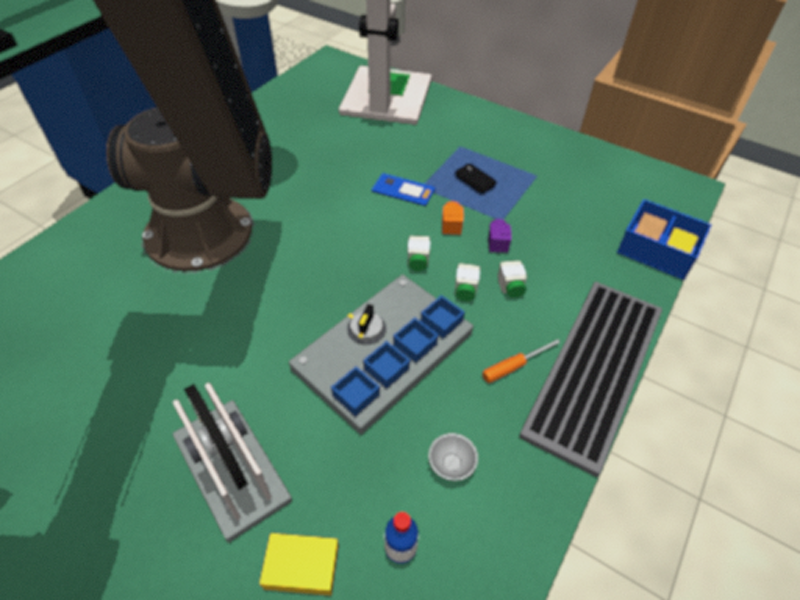

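View pics/side0.png

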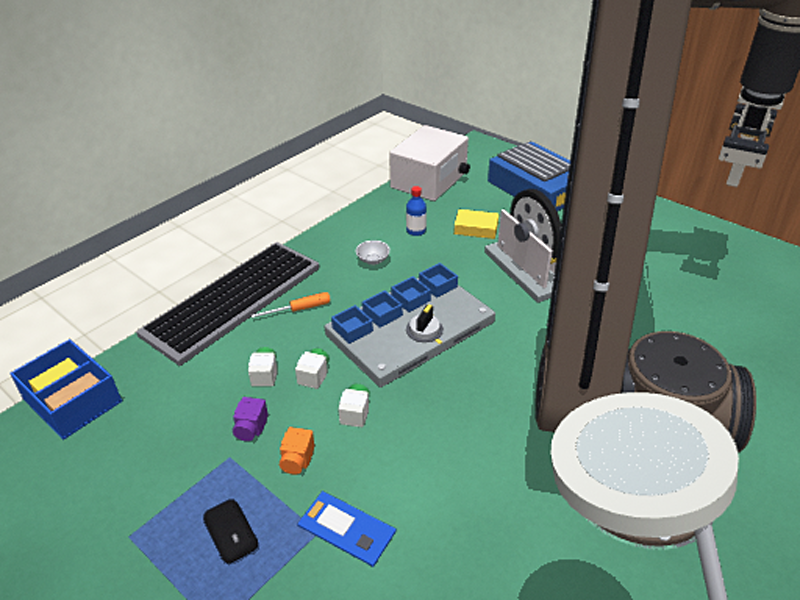

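Scene (800×600 scale) shows three white jars at about (418,250), (468,280) and (513,277). The carrier deck corners are (403,277), (473,326), (362,427) and (292,362). The hub is at (366,325), the slot at (350,317), and the wheel rim runs from (190,388) to (243,487). The orange and purple ones are look-alikes.

```bash
cat > h.py <<'E'
from plant import bot
import numpy as np, cv2
from scipy.spatial.transform import Rotation as R
np.set_printoptions(suppress=True,precision=2)
def campose(name,st=None):
    c=bot.get_calibration(name); K=(c["fx"],c["fy"],c["cx"],c["cy"])
    if name!="wrist": return K,np.linalg.inv(c["view"])
    st=st or bot.read_state(); T=np.eye(4); T[:3,:3]=R.from_quat(st["eef_rot"]).as_matrix(); T[:3,3]=st["tcp_pos"]
    return K,T@c["T_tool_cam"]
def ray(cp,uv):
    (fx,fy,cx,cy),T=cp
    return T[:3,3],T[:3,:3]@np.array([(uv[0]-cx)/fx,-(uv[1]-cy)/fy,-1.])
def onz(cp,uv,z):
    o,d=ray(cp,uv); return o+d*(z-o[2])/d[2]
def proj(cp,P):
    (fx,fy,cx,cy),T=cp; p=np.linalg.inv(T)@np.append(P,1.); return np.array([cx+fx*p[0]/-p[2],cy-fy*p[1]/-p[2]])
def down(yaw):  # tool z down; tool y (closing line) at angle yaw from world y (ccw from above)
    return (R.from_euler('z',yaw)*R.from_quat([0,1,0,0])).as_quat()
def snap(name,f,crop=None,s=1.5625):
    cp=campose(name); i=bot.camera(name)[:,:,::-1]; cv2.imwrite(f"pics/{f}_raw.png",i)
    if crop: x0,y0,x1,y1=crop; i=i[y0:y1,x0:x1]
    cv2.imwrite(f"pics/{f}.png",cv2.resize(i,None,fx=s,fy=s,interpolation=cv2.INTER_CUBIC)); return cp
def st(k): return np.array(bot.read_state()[k])
E
python3 - <<'E'
from h import *
s=campose("scene");k=1.5625
for n,u,v,z in [("deck",403,277,30),("deck",473,326,30),("deckbot",362,427,30),("deck",292,362,30),("slot",350,317,30),("hubtop",366,317,80),
 ("j",418,243,44),("j",468,270,44),("j",513,267,44),("w",190,388,200),("w",243,487,115),("wheel mid",215,437,200),("base",290,492,20),("base",228,535,20),("dr",174,436,20),("flux",402,520,120),("dish",453,455,30),("tape",300,560,30),("or",453,213,44),("pu",500,230,44)]:
    p=onz(s,(u/k,v/k),z); print(n,p,np.hypot(*p[:2]))
E
```

```text
deck [469.32 115.43  30.  ] 483.3015770401223
deck [647.06  83.44  30.  ] 652.4210133655068
deckbot [ 591.03 -203.35   30.  ] 625.0345041745973
deck [ 412.3 -167.    30. ] 444.8338258080709
slot [439.51 -26.94  30.  ] 440.3387415284844
hubtop [488.37 -41.15  80.  ] 490.10497026220787
j [450.78 203.1   44.  ] 494.42493832834015
j [575.56 193.26  44.  ] 607.1347825630316
j [648.42 251.24  44.  ] 695.3923423943601
w [ 410.51 -353.09  200.  ] 541.4721218387757
w [ 532.16 -402.39  115.  ] 667.1715248902146
wheel mid [ 492.11 -388.32  200.  ] 626.8714469201337
base [ 557.59 -350.71   20.  ] 658.7187637896214
base [ 522.21 -450.39   20.  ] 689.6097655708061
dr [ 337.32 -381.48   20.  ] 509.2291937660556
flux [ 743.22 -321.97  120.  ] 809.9608999618026
dish [ 742.03 -164.09   30.  ] 759.9572291532792
tape [ 636.16 -421.72   30.  ] 763.2467430075104
or [466.59 325.84  44.  ] 569.0995582709163
pu [577.85 334.65  44.  ] 667.7579517134775
```

Run:
```python
from h import *
bot.move_ptp([415,-355,340],down(-0.35)); snap("wrist","w1"); print(bot.read_state()["tcp_pos"],bot.read_state()["joint_pos"],bot.read_state()["t"])
```

```text
[ 414.63 -355.5   339.57] [-0.35  0.09 -0.08  0.   -1.4  -1.57] 1.675
```

View pics/w1.png

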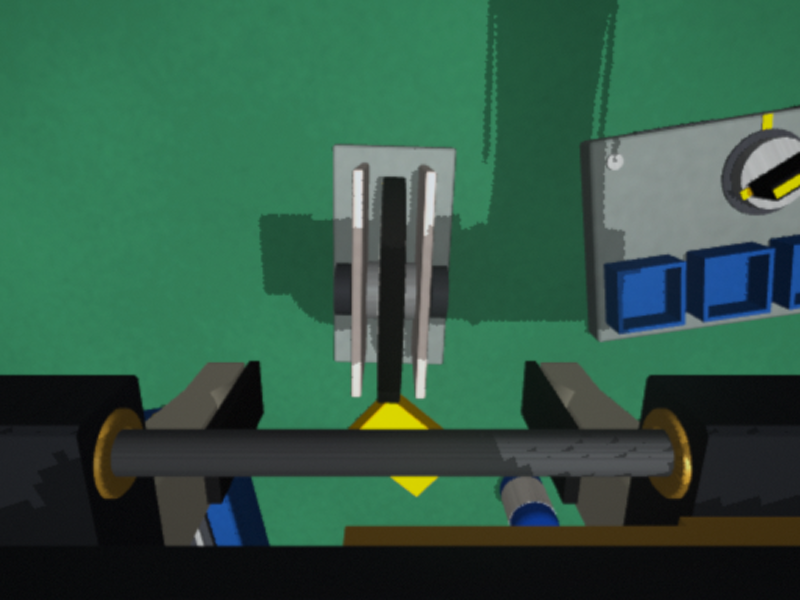

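The wrist view shows the cheek tops at (359,169)-(356,396) and (431,172)-(420,396), with the wheel rim between them at u≈393. No mark is visible yet. The hub key and bar line are on the right at about (745,195).

```bash
cat >> h.py <<'E'
YW=None
E
python3 - <<'E'
from h import *
K=(bot.get_calibration("wrist"));cp=campose("wrist");k=1.5625
a=[onz(cp,(u/k,v/k),120) for u,v in((359,168),(356,397),(431,171),(420,397))]
print(np.array(a)); m=np.mean(a,0); d=(a[1]-a[0]+a[3]-a[2]); print(m,np.arctan2(d[1],d[0]),np.linalg.norm(a[1]-a[0]),np.linalg.norm(a[3]-a[2]),np.linalg.norm(a[2]-a[0]),np.linalg.norm(a[3]-a[1]))
b=[onz(cp,(u/k,v/k),20) for u,v in((335,146),(455,149),(442,362),(334,362))]; print(np.array(b),np.mean(b,0))
yaw=np.arctan2(d[1],d[0]);x=np.array([np.cos(yaw),np.sin(yaw),0])
O=np.array([m[0],m[1],115])
for t in np.radians([-60,-45,-30,0,30,45,60]):
    # tool z tilt: pointing to axle from angle t (t>0: from robot side -x)
    rot=R.from_euler('z',yaw)*R.from_rotvec([0,-t,0])*R.from_quat([0,1,0,0])
    z=rot.apply([0,0,1]); p=O-z*60
    for fl in(0,1):
        q=(rot*R.from_euler('z',fl*np.pi)).as_quat(); print(np.degrees(t),fl,z,p,bot.solve_ik(p,q))
E
```

```text
[[ 351.52 -356.5   120.  ]
 [ 518.45 -423.44  120.  ]
 [ 370.87 -309.41  120.  ]
 [ 536.14 -374.87  120.  ]]
[ 444.25 -366.05  120.  ] -0.3792836142737286 179.85424277085465 177.7620891566906 50.90986559166371 51.692648751381725
[[ 329.74 -377.26   20.  ]
 [ 368.4  -278.59   20.  ]
 [ 558.86 -354.     20.  ]
 [ 521.92 -455.44   20.  ]] [ 444.73 -366.32   20.  ]
-59.99999999999999 0 [-0.8   0.32 -0.5 ] [ 492.52 -385.29  145.  ] [-0.36  0.99  0.57 -0.02 -2.19 -1.59]
-59.99999999999999 1 [-0.8   0.32 -0.5 ] [ 492.52 -385.29  145.  ] [-0.36  0.99  0.57 -0.02 -2.19  1.55]
-45.0 0 [-0.66  0.26 -0.71] [ 483.66 -381.76  157.43] [-0.36  0.8   0.38 -0.01 -1.93 -1.59]
-45.0 1 [-0.66  0.26 -0.71] [ 483.66 -381.76  157.43] [-0.36  0.8   0.38 -0.01 -1.93  1.55]
-29.999999999999996 0 [-0.46  0.19 -0.87] [ 472.12 -377.16  166.96] [-0.36  0.61  0.17 -0.01 -1.66 -1.59]
-29.999999999999996 1 [-0.46  0.19 -0.87] [ 472.12 -377.16  166.96] [-0.36  0.61  0.17 -0.01 -1.66  1.55]
0.0 0 [ 0.  0. -1.] [ 444.25 -366.05  175.  ] [-0.35  0.24 -0.28  0.   -1.05 -1.6 ]
0.0 1 [ 0.  0. -1.] [ 444.25 -366.05  175.  ] [-0.35  0.24 -0.28  0.   -1.05  1.54]
29.999999999999996 0 [ 0.46 -0.19 -0.87] [ 416.38 -354.95  166.96] [-0.33 -0.05 -0.8   0.08 -0.3  -1.69]
29.999999999999996 1 [ 0.46 -0.19 -0.87] [ 416.38 -354.95  166.96] [-0.33 -0.05 -0.8   0.08 -0.3   1.45]
45.0 0 [ 0.66 -0.26 -0.71] [ 404.84 -350.35  157.43] None
45.0 1 [ 0.66 -0.26 -0.71] [ 404.84 -350.35  157.43] None
59.99999999999999 0 [ 0.8  -0.32 -0.5 ] [ 395.98 -346.81  145.  ] [-1.24  0.09 -0.7  -1.64 -0.72  0.63]
59.99999999999999 1 [ 0.8  -0.32 -0.5 ] [ 395.98 -346.81  145.  ] [-1.24  0.09 -0.7  -1.64 -0.72 -2.52]
```

```bash
cat >> h.py <<'E'
YW=-0.379; O=np.array([444.5,-366.2,115.])
def wp(deg,r):
    rot=R.from_euler('z',YW)*R.from_rotvec([0,-np.radians(deg),0])*R.from_quat([0,1,0,0])
    return O-rot.apply([0,0,1])*r, rot.as_quat()
def yellow(i):
    h=cv2.cvtColor(i,cv2.COLOR_RGB2HSV); return (abs(h[...,0].astype(int)-28)<8)&(h[...,1]>130)&(h[...,2]>70)
def rimscan(name="wrist"):
    # angle deg as wp: + = towards robot
    cp=campose(name); i=bot.camera(name); y=yellow(i); out=[]
    x=np.array([np.cos(YW),np.sin(YW),0]); ax=np.array([-np.sin(YW),np.cos(YW),0])
    for a in np.arange(-100,101,1.):
        t=np.radians(a); n=0
        for o in(-5,-2.5,0,2.5,5):
            u,v=np.round(proj(cp,O+85*(-x*np.sin(t)+np.array([0,0,np.cos(t)]))+ax*o)).astype(int)
            n+=0<=u<512 and 0<=v<384 and y[v,u]
        if n>=3: out.append(a)
    return out,i
def stroke(a,b,r=52,F=25,step=8):
    p,q=wp(a,135); bot.move_gripper(40); bot.move_ptp(p,q)
    bot.line_to(wp(a,r)[0],120); bot.move_gripper(0,F)
    for t in np.linspace(a,b,max(1,int(np.ceil(abs(b-a)/step)))+1)[1:]:
        p,q=wp(t,r); bot.line_to(p,100,q)
    s=bot.read_state(); print("grip",s["width"],s["finger_force"],s["contact_force"],s["moment"])
    bot.move_gripper(40); bot.line_to(wp(b,135)[0],150)
E
python3 - <<'E'
from h import *
for a in np.arange(-60,31,5):
    for r in(52,135): 
        if bot.solve_ik(*wp(a,r)) is None: print("no",a,r)
    
try:
    stroke(-55,25)
except bot.Unreachable as e: print("UNR",e)
o,i=rimscan(); print(o); cv2.imwrite("pics/w2.png",i[:,:,::-1])
bot.move_ptp(*wp(-25,200)); o,i=rimscan(); print(o,bot.read_state()["t"]); cv2.imwrite("pics/w2b.png",i[:,:,::-1])
E
```

```text
grip 15.160291468322818 24.996967613697052 [-2.94 -8.35 -7.64] [-1.81  3.32 -1.32]
[]
[] 10.6667
```

Run:
```python
from h import *
stroke(-55,25)
bot.move_ptp(*wp(-25,200)); o,i=rimscan(); print(o,bot.read_state()["t"]); cv2.imwrite("pics/w3.png",cv2.resize(i[:,:,::-1],(800,600)))
```

```text
grip 15.900926735629904 24.99696135520935 [-3.74 -8.8  -6.71] [-1.81  3.25 -1.28]
[np.float64(-100.0), np.float64(-99.0), np.float64(-98.0), np.float64(-97.0), np.float64(-96.0), np.float64(-95.0), np.float64(-94.0), np.float64(-93.0), np.float64(-92.0), np.float64(-91.0), np.float64(-90.0), np.float64(-89.0), np.float64(-88.0), np.float64(-87.0), np.float64(-86.0), np.float64(-85.0), np.float64(-84.0), np.float64(-83.0), np.float64(-82.0), np.float64(-81.0), np.float64(-80.0), np.float64(-79.0), np.float64(-78.0), np.float64(-77.0), np.float64(-76.0)] 18.3667
```

View pics/w3.png

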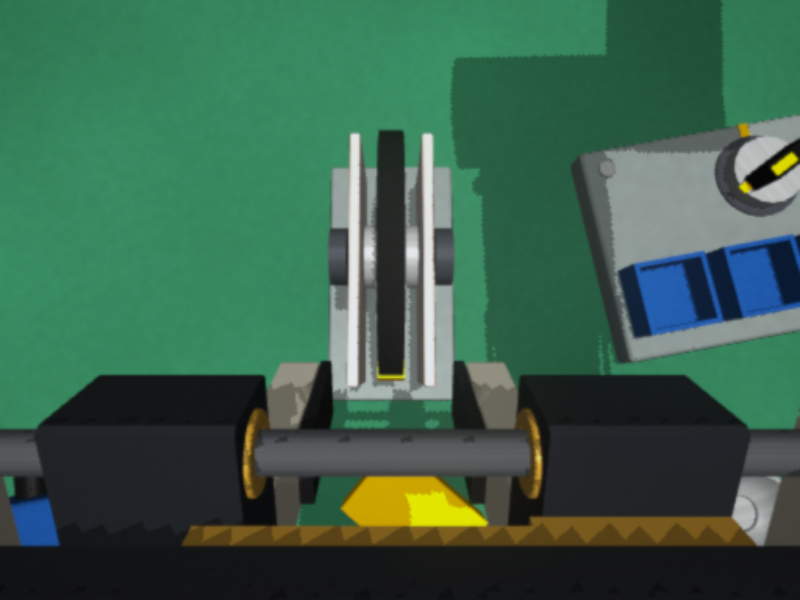

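The wheel's yellow mark has just appeared at the far end (391,376), about -78 to -82° from the top. One more stroke brings it near the top.

Run:
```python
from h import *
stroke(-55,20)
for a in(-35,-10):
    bot.move_ptp(*wp(a,200)); o,i=rimscan(); o=[float(x) for x in o if abs(x)<60];print(o,np.mean(o),bot.read_state()["t"]); cv2.imwrite(f"pics/w4_{a}.png",i[:,:,::-1])
```

```text
grip 15.775720510272397 24.996145963668823 [ -1.63  -9.76 -10.28] [-2.33  2.79 -1.1 ]
[-14.0, -13.0, -12.0, -11.0, -10.0, -9.0, -8.0, -7.0, -6.0, -5.0, -4.0, -3.0, -2.0, -1.0] -7.5 26.025
[-14.0, -13.0, -12.0, -11.0, -10.0, -9.0, -8.0, -7.0, -6.0, -5.0, -4.0, -3.0, -2.0] -8.0 26.6917
```

Run:
```python
from h import *
stroke(-38,-30.2,step=4)
for a in(-35,-10,15):
    bot.move_ptp(*wp(a,200)); o,i=rimscan(); o=[float(x) for x in o if abs(x)<60];print(o[0],o[-1],np.mean(o),bot.read_state()["t"]); cv2.imwrite(f"pics/w5_{a}.png",i[:,:,::-1])
for n in("side","scene"): 
    o,i=rimscan(n); print(n,[float(x) for x in o]); cv2.imwrite(f"pics/w5_{n}.png",i[:,:,::-1])
i=cv2.imread("pics/w5_-10.png");cv2.imwrite("pics/w5c.png",cv2.resize(i[60:280,170:330],None,fx=2.7,fy=2.7))
```

```text
grip 16.127699912248197 24.9988916516304 [-2.61 -5.02 -7.66] [-2.9  -2.15  1.2 ]
-6.0 6.0 0.0 31.1833
-6.0 6.0 0.0 31.85
-58.0 6.0 -28.424242424242426 32.4833
side [-10.0, -9.0, -8.0, -7.0, -6.0, -5.0, -4.0, -3.0, -2.0, -1.0, 0.0, 1.0, 2.0, 3.0, 4.0, 5.0]
scene [-8.0, -7.0, -6.0, -5.0, -4.0, -3.0, -2.0, -1.0, 0.0, 1.0, 2.0, 3.0, 4.0, 5.0, 6.0, 7.0, 8.0]
```

View pics/w5c.png

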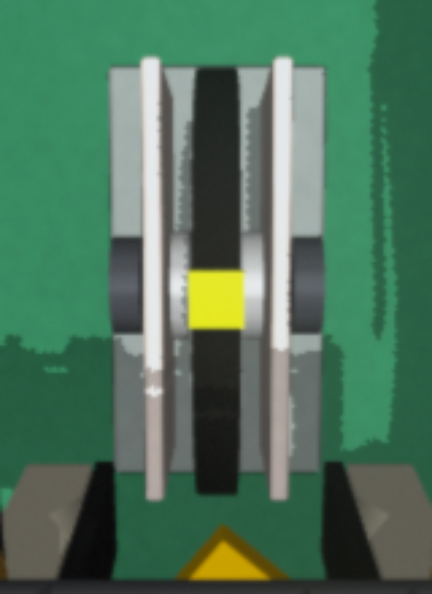

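The mark now stands at the top: wrist and scene scans centre on 0°, and the side scan covers it. Next I'll measure the carrier and jars.

Run:
```python
from h import *
bot.move_ptp([490,-40,330],down(0)); print(bot.read_state()["tcp_pos"]); snap("wrist","c1"); np.save("pics/c1.npy",campose("wrist")[1])
bot.move_ptp([500,215,330],down(0)); snap("wrist","j1"); np.save("pics/j1.npy",campose("wrist")[1]); print(bot.read_state()["tcp_pos"],bot.read_state()["t"])
```

```text
[490.   -40.55 329.67]
[500.22 213.62 330.26] 34.9083
```

View pics/c1.png

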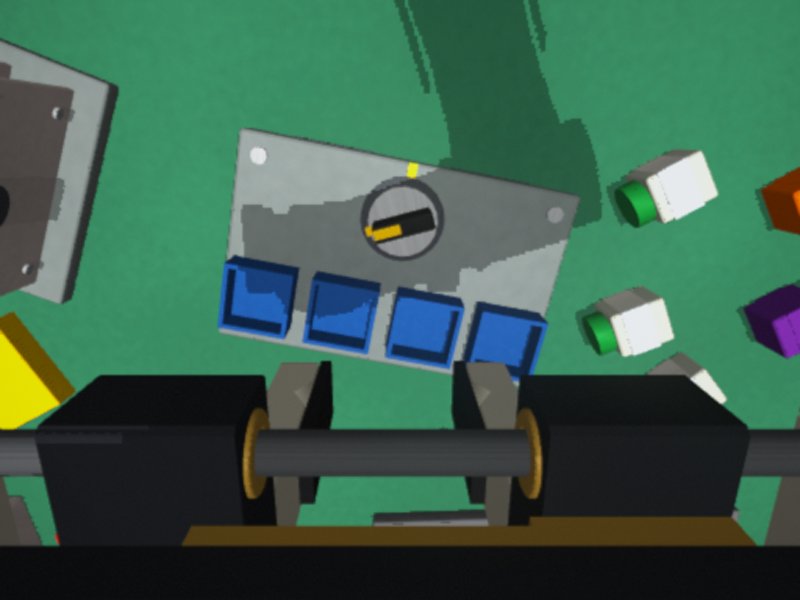

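View pics/j1.png

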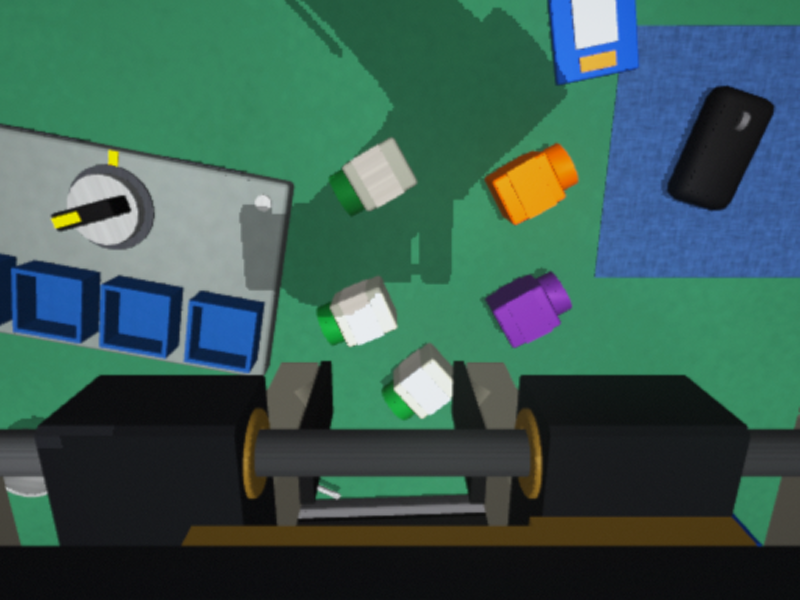

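Run:
```python
import cv2
i=cv2.imread("pics/j1_raw.png");cv2.imwrite("pics/j1c.png",cv2.resize(i[80:275,190:310],None,fx=3,fy=3,interpolation=cv2.INTER_CUBIC))
i=cv2.imread("pics/c1_raw.png");cv2.imwrite("pics/c1c.png",cv2.resize(i[75:250,135:375],None,fx=3.3,fy=3.3,interpolation=cv2.INTER_CUBIC))
```

```text
(no output)
```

View pics/j1c.png

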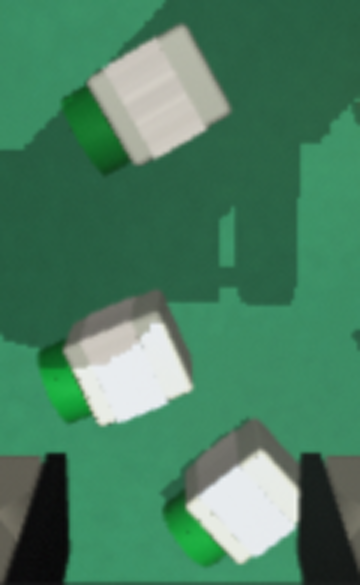

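View pics/c1c.png

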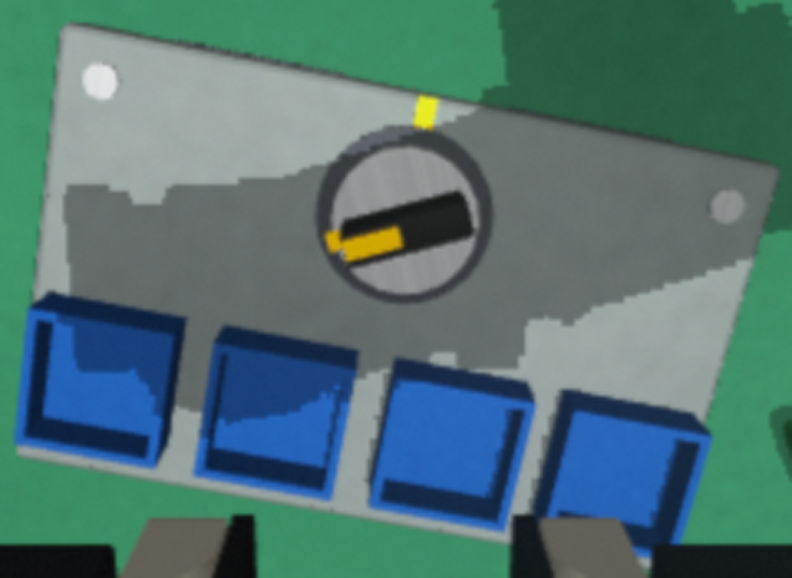

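```bash
cat > meas.py <<'E'
from h import *
K=bot.get_calibration("wrist");K=(K["fx"],K["fy"],K["cx"],K["cy"])
c=(K,np.load("pics/c1.npy")); j=(K,np.load("pics/j1.npy"))
C=lambda u,v,z:onz(c,(135+u/3.3,75+v/3.3),z)
J=lambda u,v,z:onz(j,(190+u/3,80+v/3),z)
a,b=C(65,25,30),C(777,168,30); d=b-a; print("deck",a,b,np.linalg.norm(d),"yaw",np.arctan2(-d[0],d[1]))
P=[[(33,308),(182,335),(157,467),(17,443)],[(213,342),(356,370),(332,500),(196,475)],[(390,372),(533,403),(505,528),(370,502)],[(560,405),(710,437),(683,555),(537,530)]]
pc=np.array([np.mean([C(*q,60) for q in p],0) for p in P]); print(pc,np.linalg.norm(np.diff(pc,axis=0),axis=1))
d=pc[3]-pc[0]; print("yaw pockets",np.arctan2(-d[0],d[1]), "slot",C(426,98,30), "hubflange",C(404,215,45))
for n,q in(("A",[(183,26),(231,110),(138,166),(92,80)]),("B",[(157,312),(192,388),(108,424),(75,365)]),("C",[(258,450),(308,500),(240,563),(187,502)])):
    p=np.array([J(*x,44) for x in q]); ax=(p[2]+p[3]-p[0]-p[1])[:2]; print(n,p.mean(0),[np.linalg.norm(p[k]-p[k-1]) for k in range(4)],"lid azim deg",np.degrees(np.arctan2(ax[1],ax[0])))
E
python3 meas.py
```

```text
deck [ 403.88 -166.08   30.  ] [459.98 122.29  30.  ] 293.7758870049222 yaw -0.1921382558591041
[[ 546.08 -156.74   60.  ]
 [ 560.59  -84.81   60.  ]
 [ 573.59  -12.26   60.  ]
 [ 587.25   60.62   60.  ]] [73.38 73.71 74.15]
yaw pockets -0.18718347128740337 slot [431.99 -22.55  30.  ] hubflange [477.02 -31.48  45.  ]
A [451.17 204.93  44.  ] [np.float64(45.21657152669446), np.float64(40.80340848312588), np.float64(47.5472759037289), np.float64(41.78896391315244)] lid azim deg -59.83551639425014
B [578.5  190.87  44.  ] [np.float64(46.681160160606616), np.float64(40.90031304398577), np.float64(44.24142081420428), np.float64(33.43123722772648)] lid azim deg -60.7111768977449
C [647.17 246.6   44.  ] [np.float64(44.1484911173194), np.float64(36.711616446548796), np.float64(47.93190355469198), np.float64(43.07761305006219)] lid azim deg -46.96006971220353
```

```bash
cat >> meas.py <<'E'
from scipy.optimize import least_squares
def model(th):
    x,y,w,dz=th; c_,s_=np.cos(w),np.sin(w); cc=(c[0],c[1].copy()); cc[1][2,3]+=dz; r=[]
    W=lambda a,b,z:np.array([x+c_*a-s_*b,y+s_*a+c_*b,z])
    for (a,b,z,u,v) in obs: r+=list(proj(cc,W(a,b,z))-np.array([135+u/3.3,75+v/3.3]))
    return r
obs=[(-95,-150,30,65,25),(-95,150,30,777,168),(-95,0,30,426,98)]
for k,p in enumerate(P):
    y0=(k-1.5)*75
    for (sx,sy),q in zip([(-1,-1),(-1,1),(1,1),(1,-1)],p): obs.append((45+sx*29.5,y0+sy*29.5,60,*q))
f=least_squares(model,[525,-40,-.19,0],loss="soft_l1"); print("fit",f.x,f.cost); print(np.array(f.fun).reshape(-1,2))
E
python3 meas.py | tail -22
```

```text
B [578.5  190.87  44.  ] [np.float64(46.681160160606616), np.float64(40.90031304398577), np.float64(44.24142081420428), np.float64(33.43123722772648)] lid azim deg -60.7111768977449
C [647.17 246.6   44.  ] [np.float64(44.1484911173194), np.float64(36.711616446548796), np.float64(47.93190355469198), np.float64(43.07761305006219)] lid azim deg -46.96006971220353
fit [525.49 -40.01  -0.19   7.57] 12.023455540541455
[[-0.95  0.14]
 [ 0.18 -0.26]
 [ 0.1  -0.12]
 [-0.06  0.21]
 [-1.58  0.03]
 [ 0.36 -0.01]
 [ 0.73 -0.16]
 [ 0.75  0.06]
 [ 0.24 -0.57]
 [-0.04 -0.73]
 [-0.15 -0.44]
 [ 1.45  0.93]
 [ 0.17 -0.75]
 [-0.77 -0.09]
 [-0.45  0.63]
 [ 3.28  0.71]
 [-0.87 -1.41]
 [-3.91  0.69]
 [ 0.45  1.23]]
```

```bash
cat > jar.py <<'E'
from h import *
CX,CY,CW=525.5,-40.0,-0.19
def pocket(k):
    a,b=45,(k-1.5)*75; return np.array([CX+np.cos(CW)*a-np.sin(CW)*b,CY+np.sin(CW)*a+np.cos(CW)*b,34.])
TILT=np.radians(30); GX,GZ=-18.,28.
z0=np.array([np.sin(TILT),0,-np.cos(TILT)]); x0=np.array([-np.cos(TILT),0,-np.sin(TILT)])
Rt=np.column_stack([x0,np.cross(z0,x0),z0]); pt=np.array([GX,0,GZ])+19*z0
def frame(Rj,pj,flip=0):
    r=Rj@Rt
    if flip: r=r@np.diag([-1,-1,1])
    return pj+Rj@pt,R.from_matrix(r).as_quat()
def grasp(body,az,flip=0):   # body centre xy (jar x=-8), lid azimuth rad
    L=np.array([np.cos(az),np.sin(az),0]); Rj=np.column_stack([L,np.cross([0,0,1],L),[0,0,1]])
    return frame(Rj,np.array([body[0],body[1],0])+8*L,flip)
def place(k,flip=0,dz=0):
    X=np.array([np.cos(CW),np.sin(CW),0]);Z=np.array([0,0,1.]); Rj=np.column_stack([-Z,-np.cross(Z,X),-X])
    p=pocket(k)+22*X; p[2]+=33+dz; return frame(Rj,p,flip)
E
python3 - <<'E'
from jar import *
J={"A":((451.6,204.8),-60),"B":((581,190.5),-60.7),"C":((651,247),-47)}
for f in(0,1):
    for n,(b,a) in J.items():
        p,q=grasp(b,np.radians(a),f); z=R.from_quat(q).apply([0,0,1]); print(f,n,p,bot.solve_ik(p,q),bot.solve_ik(p-100*z,q))
    for k in range(4):
        p,q=place(k,f); print(f,k,p,bot.solve_ik(p,q),bot.solve_ik(p+[0,0,75],q))
E
```

```text
0 A [451.35 205.23  11.55] [ 1.09  0.42 -0.87  0.7  -0.71  1.94] [ 1.22  0.31 -0.71  0.48 -0.97  2.08]
0 B [580.76 190.94  11.55] [ 0.86  0.51 -0.69  0.79 -0.73  2.1 ] [ 0.97  0.41 -0.56  0.59 -0.94  2.24]
0 C [650.66 247.37  11.55] [ 0.81  0.56 -0.62  0.95 -0.66  2.24] [ 0.94  0.46 -0.52  0.72 -0.84  2.4 ]
0 0 [ 558.71 -160.95   75.5 ] [-0.91  0.41 -0.89 -2.29 -0.86 -1.8 ] [-0.72  0.09 -0.73 -2.02 -0.51 -2.36]
0 1 [572.87 -87.3   75.5 ] None [-0.63  0.1  -0.84 -2.3  -0.52 -2.1 ]
0 2 [587.04 -13.65  75.5 ] None [-0.5   0.14 -0.97 -2.67 -0.62 -1.81]
0 3 [601.2  60.   75.5] None None
1 A [451.35 205.23  11.55] [ 1.09  0.42 -0.87  0.7  -0.71 -1.2 ] [ 1.22  0.31 -0.71  0.48 -0.97 -1.06]
1 B [580.76 190.94  11.55] [ 0.86  0.51 -0.69  0.79 -0.73 -1.04] [ 0.97  0.41 -0.56  0.59 -0.94 -0.9 ]
1 C [650.66 247.37  11.55] [ 0.81  0.56 -0.62  0.95 -0.66 -0.91] [ 0.94  0.46 -0.52  0.72 -0.84 -0.74]
1 0 [ 558.71 -160.95   75.5 ] [-0.91  0.41 -0.89 -2.29 -0.86  1.34] [-0.72  0.09 -0.73 -2.02 -0.51  0.79]
1 1 [572.87 -87.3   75.5 ] None [-0.63  0.1  -0.84 -2.3  -0.52  1.04]
1 2 [587.04 -13.65  75.5 ] None [-0.5   0.14 -0.97 -2.67 -0.62  1.34]
1 3 [601.2  60.   75.5] None None
```

Run:
```python
import jar; from jar import *
def setup(t,gx=-18,gz=28):
    t=np.radians(t); z0=np.array([np.sin(t),0,-np.cos(t)]); x0=np.array([-np.cos(t),0,-np.sin(t)])
    jar.Rt=np.column_stack([x0,np.cross(z0,x0),z0]); jar.pt=np.array([gx,0,gz])+19*z0
def pl(k,f,m,dz=0):
    w=CW+m*np.pi/2; X=np.array([np.cos(w),np.sin(w),0]);Z=np.array([0,0,1.]); Rj=np.column_stack([-Z,-np.cross(Z,X),-X])
    p=pocket(k)+22*X; p[2]+=33+dz; return frame(Rj,p,f)
J={"A":((451.6,204.8),-60),"B":((581,190.5),-60.7),"C":((651,247),-47)}
for t in(15,30,45):
    setup(t)
    print(t,"grasp",[int(bot.solve_ik(*grasp(b,np.radians(a),0)) is not None) for b,a in J.values()])
    for m in range(4):
        for f in(0,1):
            print(t,m,f,[[int(bot.solve_ik(*pl(k,f,m,d)) is not None) for d in(0,30,80)] for k in range(4)])
```

```text
15 grasp [1, 1, 1]
15 0 0 [[0, 0, 1], [0, 0, 0], [0, 0, 0], [0, 0, 0]]
15 0 1 [[0, 0, 1], [0, 0, 0], [0, 0, 0], [0, 0, 0]]
15 1 0 [[1, 1, 1], [1, 1, 1], [1, 1, 1], [1, 1, 1]]
15 1 1 [[1, 1, 1], [1, 1, 1], [1, 1, 1], [1, 1, 1]]
15 2 0 [[1, 1, 1], [1, 1, 1], [1, 1, 1], [1, 1, 1]]
15 2 1 [[1, 1, 1], [1, 1, 1], [1, 1, 1], [1, 1, 1]]
15 3 0 [[1, 1, 1], [1, 1, 1], [1, 1, 1], [1, 1, 1]]
15 3 1 [[1, 1, 1], [1, 1, 1], [1, 1, 1], [1, 1, 1]]
30 grasp [1, 1, 1]
30 0 0 [[1, 1, 1], [0, 1, 1], [0, 0, 1], [0, 0, 0]]
30 0 1 [[1, 1, 1], [0, 1, 1], [0, 0, 1], [0, 0, 0]]
30 1 0 [[1, 1, 1], [1, 1, 1], [1, 1, 1], [1, 1, 1]]
30 1 1 [[1, 1, 1], [1, 1, 1], [1, 1, 1], [1, 1, 1]]
30 2 0 [[1, 1, 1], [1, 1, 1], [1, 1, 1], [1, 1, 1]]
30 2 1 [[1, 1, 1], [1, 1, 1], [1, 1, 1], [1, 1, 1]]
30 3 0 [[1, 1, 1], [1, 1, 1], [1, 1, 1], [1, 1, 1]]
30 3 1 [[1, 1, 1], [1, 1, 1], [1, 1, 1], [1, 1, 1]]
45 grasp [1, 1, 1]
45 0 0 [[0, 0, 0], [0, 0, 0], [1, 0, 0], [0, 1, 0]]
45 0 1 [[0, 0, 0], [0, 0, 0], [1, 0, 0], [0, 1, 0]]
45 1 0 [[1, 1, 1], [1, 1, 1], [1, 1, 1], [1, 1, 1]]
45 1 1 [[1, 1, 1], [1, 1, 1], [1, 1, 1], [1, 1, 1]]
45 2 0 [[1, 1, 1], [1, 1, 1], [1, 1, 1], [1, 1, 1]]
45 2 1 [[1, 1, 1], [1, 1, 1], [1, 1, 1], [1, 1, 1]]
45 3 0 [[1, 1, 1], [1, 1, 1], [1, 1, 1], [1, 1, 1]]
45 3 1 [[1, 1, 1], [1, 1, 1], [1, 1, 1], [1, 1, 1]]
```

```bash
cat >> jar.py <<'E'
def place(k,dz=0):
    w=CW+np.pi; X=np.array([np.cos(w),np.sin(w),0]);Z=np.array([0,0,1.]); Rj=np.column_stack([-Z,-np.cross(Z,X),-X])
    p=pocket(k)+22*X; p[2]+=33+dz; return frame(Rj,p)
J={"A":((451.6,204.8),-60,(230,116)),"B":((581,190.5),-60.7,(228,200)),"C":((651,247),-47,(267,246))}
def check():
    bot.move_ptp([500,215,330],down(0)); bot.pause(.2); i=bot.camera("wrist")[:,:,::-1]; r=cv2.imread("pics/j1_raw.png")
    cv2.imwrite("pics/chk%d.png"%(10*st("t")),i)
    for n,(b,a,(u,v)) in J.items(): print(n,"diff %.1f"%cv2.absdiff(i,r)[v-20:v+20,u-20:u+20].mean())
def pick(n):
    b,a,_=J[n]; p,q=grasp(b,np.radians(a)); z=R.from_quat(q).apply([0,0,1])
    bot.move_gripper(56); bot.move_ptp(p-100*z,q); bot.line_to(p,150)
    s0=st("contact_force"); bot.move_gripper(0,30); s=bot.read_state(); print(n,"w",s["width"],s["finger_force"],s["contact_force"]-s0,s["tcp_pos"]-p)
    bot.line_to(p+[0,0,190],200); print("lifted",st("width"),st("t"))
def put(k):
    p,q=place(k,90); bot.move_ptp(p,q); bot.pause(.3); print("over",st("tcp_pos")-p,st("width"))
    f0=st("contact_force")
    bot.line_to(place(k,30)[0],150)
    for dz in(22,16,11,8,6,4,2,1,0,-1,-2):
        p=place(k,dz)[0]; bot.line_to(p,40); bot.pause(.05); s=bot.read_state(); df=s["contact_force"]-f0
        print(dz,df,s["tcp_pos"]-p)
        if df[2]>12 or np.linalg.norm(df[:2])>15: break
    return dz
def release(k):
    bot.move_gripper(52); bot.pause(.1); p=st("tcp_pos"); bot.line_to(p+[0,0,90],150); print("t",st("t"))
E
python3 - <<'E'
from jar import *
check(); pick("A"); put(2)
E
```

```text
A diff 3.7
B diff 4.2
C diff 4.2
A w 44.343013811086855 30.002311170101166 [-4.96  0.75  7.33] [0.05 0.59 0.57]
lifted 44.02592404726301 41.9167
over [-0.01  0.14  0.13] 43.84049979595557
22 [ 0.36  0.04 -0.22] [ 0.07 -0.02  0.34]
16 [-0.34  0.26 -0.28] [-0.11 -0.02 -0.2 ]
11 [ 0.08 -0.18 -0.14] [-0.08 -0.02 -0.18]
8 [-0.12  0.9   0.23] [-0.05 -0.01 -0.07]
6 [-1.12  0.18  0.28] [-0.03  0.01 -0.04]
4 [ 0.37  0.34 -0.08] [-0.05 -0.01 -0.07]
2 [-0.26 -0.26  0.42] [-0.03 -0.01 -0.08]
1 [ 1.52 -0.49  4.03] [ 0.08 -0.08  0.46]
0 [ 1.77 -0.07  9.44] [ 0.1  -0.11  1.42]
-1 [ 1.71  1.65 12.88] [ 0.12 -0.13  2.4 ]
```

Run:
```python
from jar import *
release(2); check(); pick("B"); d=put(0)
```

```text
t 50.7083
A diff 71.3
B diff 8.9
C diff 8.5
B w 45.92169740614393 29.25654353108257 [-1.98  1.62  2.47] [0.05 0.6  0.59]
lifted 45.86357279887941 58.5167
over [0.03 0.13 0.08] 45.73607217829345
22 [ 0.83 -0.41 -0.15] [ 0.08 -0.02  0.3 ]
16 [-0.18 -0.02 -0.42] [-0.1  -0.01 -0.17]
11 [ 0.93 -0.6  -0.89] [-0.09 -0.01 -0.14]
8 [ 0.19 -0.52 -0.91] [-0.05  0.01 -0.11]
6 [ 0.47 -0.6  -0.55] [-0.04  0.01 -0.05]
4 [-0.45 -0.38 -0.14] [-0.05 -0.01 -0.07]
2 [0.32 0.09 1.68] [ 0.07 -0.09  0.35]
1 [ 1.54 -0.76  8.28] [ 0.04 -0.26  1.08]
0 [ 2.29 -1.87  9.4 ] [-0.08 -0.74  1.61]
-1 [ 1.96 -2.77 12.39] [-0.19 -1.22  2.19]
```

Run:
```python
from jar import *
release(0); check(); pick("C"); d=put(3)
```

```text
t 67.2667
A diff 70.7
B diff 81.8
C diff 5.6
C w 43.81935050497913 29.837444722652435 [-4.84  0.65  6.52] [-0.13  0.24  0.93]
lifted 44.02092340246429 75.6083
over [-0.02  0.06  0.07] 44.26520803308502
22 [ 0.14 -0.43  0.31] [ 0.09 -0.03  0.32]
16 [ 0.24  1.22 -0.38] [-0.1  -0.03 -0.19]
11 [-0.2  -0.11 -0.89] [-0.11 -0.03 -0.21]
8 [-1.18  0.75 -0.74] [-0.06 -0.02 -0.08]
6 [-0.82  0.62 -0.74] [-0.03  0.   -0.07]
4 [-0.4   0.19 -0.53] [-0.05  0.01 -0.07]
2 [-0.67  0.25 -0.33] [-0.04 -0.02 -0.11]
1 [-0.63 -0.46 -0.33] [-0.02  0.02 -0.04]
0 [-0.67  0.15 -0.34] [-0.01 -0.02 -0.03]
-1 [0.44 1.07 6.07] [ 0.05 -0.1   0.73]
-2 [ 0.46 -0.68  9.38] [ 0.01 -0.38  1.42]
```

Release, then look at the carrier from the same pose.

Run:
```python
from jar import *
release(3); bot.move_ptp([490,-40,330],down(0)); bot.pause(.3); snap("wrist","c2",(110,60,390,260),2.8); np.save("pics/c2.npy",campose("wrist")[1])
bot.camera("scene"); o,_=rimscan("scene"); print([float(x) for x in o])
```

```text
t 85.075
[-8.0, -7.0, -6.0, -5.0, -4.0, -3.0, -2.0, -1.0, 0.0, 1.0, 2.0, 3.0, 4.0, 5.0, 6.0, 7.0, 8.0]
```

View pics/c2.png

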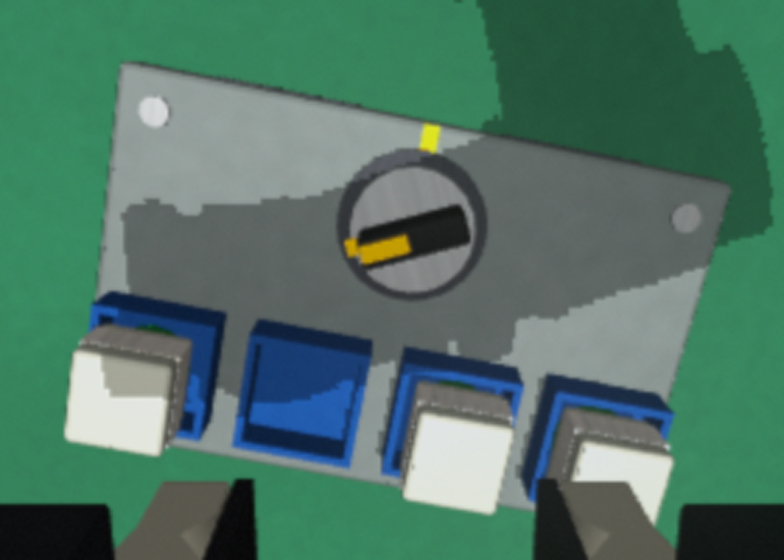

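All three jars stand lid-down inside their pockets (0, 2 and 3). The slot mark is at (430,138), the hub centre at (412,233) and the key at (352,247), which puts the lock at about 2.0 rad.

Run:
```python
from jar import *
H=np.array([525.5-45*np.cos(CW),-40-45*np.sin(CW)])
for y0 in(-1.32,1.82):
    r=[]
    for y in np.linspace(y0,y0-2.03,6):
        s=bot.solve_ik([*H,50],down(y)); r.append(None if s is None else round(float(s[5]),2))
    print(y0,r)
K=bot.get_calibration("wrist");c=((K["fx"],K["fy"],K["cx"],K["cy"]),np.load("pics/c2.npy"))
C=lambda u,v,z:onz(c,(110+u/2.8,60+v/2.8),z)
for a,b,z in[((357,238),(458,207),70),((372,270),(470,243),70),((362,257),(410,244),70),((412,228),(351,247),42)]:
    d=C(*b,z)-C(*a,z); print(np.arctan2(d[1],d[0]),np.linalg.norm(d))
```

```text
-1.32 [None, 2.64, 2.24, 1.83, 1.42, 1.02]
1.82 [-0.09, -0.5, -0.91, -1.31, -1.72, -2.12]
1.8696461944257177 47.18947440320881
1.8437319921828088 45.882048627760305
1.8380661453474634 22.46407070506291
-1.267170757787635 30.681454603150584
```

Run:
```python
from jar import *
H=np.array([525.5-45*np.cos(CW),-40-45*np.sin(CW)])
bot.move_gripper(44); bot.move_ptp([*H,150],down(1.85)); bot.line_to([*H,80],150); bot.pause(.2); f0=st("contact_force")
for z in range(76,46,-3):
    bot.line_to([*H,z],60); bot.pause(.05); df=st("contact_force")-f0
    if np.linalg.norm(df)>5: bot.line_to([*H,z+3],60); break
print(z,df)
f0=st("contact_force"); bot.move_gripper(0,20); s=bot.read_state(); print("w",s["width"],s["contact_force"]-f0,s["tcp_pos"],s["t"])
zz=z if np.linalg.norm(df)<=5 else z+3
for y in np.linspace(1.85,-0.19,18)[1:]: bot.line_to([*H,zz],60,down(y))
s=bot.read_state(); print("w",s["width"],s["contact_force"]-f0,s["moment"],s["eef_rot"],down(-0.19),s["t"])
```

```text
49 [-2.05  0.31  0.64]
w 14.846562204487883 [-5.05 -1.94  5.6 ] [479.28 -32.22  48.72] 93.0583
w 14.569511271302408 [-7.57  2.91  7.36] [ 1.4   3.06 -0.07] [ 0.1  1.  -0.  -0. ] [0.09 1.   0.   0.  ] 97.5917
```

Run:
```python
from jar import *
bot.pause(.3); q=st("eef_rot"); print("yaw",2*np.arctan2(-q[0],q[1]))
bot.move_gripper(44); p=st("tcp_pos"); bot.line_to([p[0],p[1],150],150); bot.move_ptp([490,-40,330],down(0)); bot.pause(.3); snap("wrist","c3",(190,80,320,180),6)
bot.move_ptp([400,150,400],down(0)); snap("scene","s3"); snap("side","d3"); print(st("t"))
```

```text
yaw -0.1909587035671204
101.525
```

View pics/c3.png

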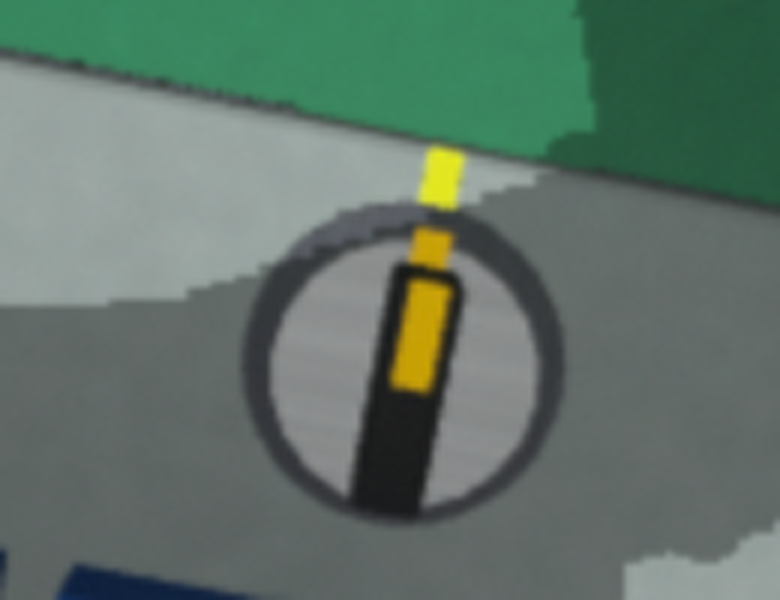

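View pics/s3.png

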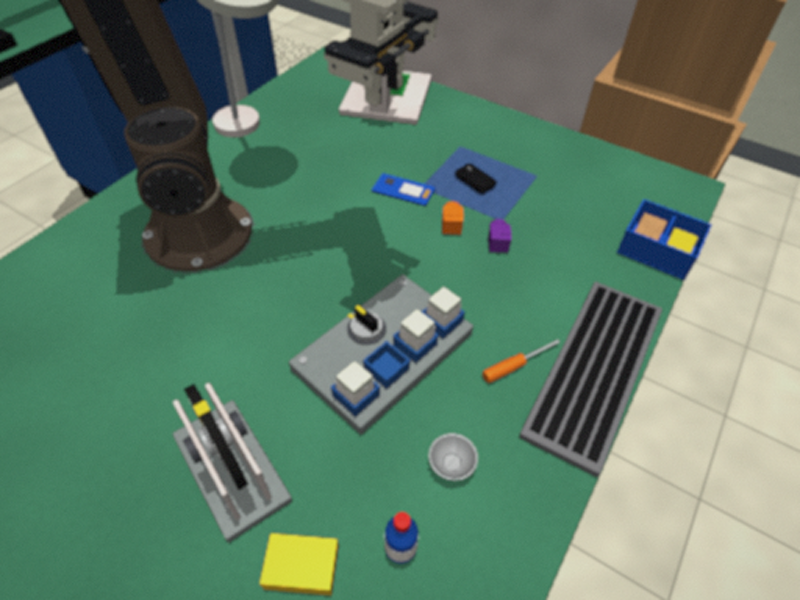

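Slot mark (442,178), key (432,248) and bar line (421,335) are in line. In the scene view three jars are home and the wheel mark is on top at (202,408). The bystanders have not moved.

```bash
python3 -c "
from plant import bot
print(bot.close_job())"
```

```text
the job is handed in; nothing more can be done
None
```

The job is handed in: the wheel's yellow mark stands at the top, all three jars present are lid-down and fully home in pockets 0, 2 and 3, and the lock key lines up with the slot mark, done in that order in about 102 s.

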